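# Lock the cover over a lens capsule in its tilted keeper

### The arm

A 7-joint arm with a two-finger parallel gripper is mounted at the origin on the work surface. World frame = base frame: x ahead of the robot, y to its left, z up, the work surface at z = 0. Lengths are in m, angles in rad, forces in N, time in s.
With the tool pointing down it reaches from about 0.425 to 1.025 m from the base axis. Payload 9.4 kg.
Tool frame: the origin (TCP) lies midway between the tips of the shut fingers; the grasp point (between the pads) lies 19 mm behind it (env.tcp_to_grasp is the distance from the TCP to the grasp point, in m); x points along the fingers, y is the direction in which the jaws open and shut, and the axes are right-handed (so a half turn about x gives the same grasp; the last joint's range is limited). The gripper opens to 85 mm and grips with 20 to 120 N. Pads are 22 mm wide; open, the fingers measure 114 mm over their backs; the gripper's body (76 mm by 85 mm) begins 54 mm behind the grasp point. The pads swing forward as they close: fully open they stand 13 mm farther back than shut.
Start: joints at [-1.215, 0.599, -0.003, 1.599, 0.002, 0.943, -0.08], TCP at [0.304, 0.658, 0.231] pointing down, gripper open.
Joint ranges: [-2.57, 2.57], [-0.35, 1.97], [-1.29, 1.29], [0.11, 2.56], [-1.05, 4.19], [0.11, 1.86], [-2.63, 2.63]. Speed limits (rad/s): [2.22, 2.22, 3.01, 3.01, 3.14, 3.14, 3.14].

### API

Orientations are given as [roll, pitch, yaw] about the fixed x, y, z axes, in that order (R = Rz(yaw) Ry(pitch) Rx(roll)).
In Python, from cell import env, vision, job, spotter gives the robot as it stands. The module is installed in compiled form; this text tells all that it offers.
- The arm moves only by the shell command python3 -m jog 'ROWS' [OPENING] [FORCE]. ROWS is JSON, one flat list of numbers, 4 for each row, row after row: the shift along the tool's x, y, z in m, then the turn about the tool's x in degrees. A call has exactly 8 rows; each row is the pose to reach, as a shift and turn from the pose commanded when the call began, along the tool's axes at that moment; what a row does not reach only later rows make up. A row lasts 1/12 s, in which the tool goes at most 41.7 mm and 7.16 degrees, less where a joint would pass 70% of its speed; a pose out of reach is approached as far as the arm can. A call with a gripper value outside its range is refused whole. OPENING is the closure, from -1 (fully open) to 1 (shut), set as the call begins (- or left out, the last holds). The fingers move at their own pace and stop on an object; FORCE is the grip in N (left out, the last holds). Time passes only in rows, so rows that repeat a pose let the fingers close, or fill a call up. It gives the time, the measured TCP pose, the force and the opening at its end, in the units of the state.
- env.state(): the state, without advancing time (a new reading comes with each control period).
- vision.snapshot(name): name is "side" or "top" or "wrist"; returns the picture (420x560x3 uint8, red, green, blue); there is no depth.
- vision.camera_model(name): a dict with "intrinsics" (3x3 intrinsics, pixels), "rvec" (rotation vector, rad) and "tvec" (3), from world to camera coordinates, as OpenCV has them. Camera axes: x right, y down, z forward; pixel columns grow to the right and rows downward; lengths in m; the calibration is good to about 2 mm. The wrist camera is an equidistant fisheye: a pixel r from the principal point sees the ray r / f radians off the axis. A picture is of the moment at which its call begins: read the wrist's pose just before it. camera_model takes no time and is no camera call; for the wrist camera it gives the pose at the moment of the call.
- job.sign_off(): hands the job in, once; it reports no verdict.
Trained networks look in the newest picture that a camera, given by its name, has taken for a name from the list of things; names that differ only in an ending like _2 or _b are one class to them, and where a whole thing is asked for, a point or a joint stands for the part that bears it (a point fixed in the world has none). Each returns a list of dicts, best first, with "confidence" (0 to 1); they miss things now and then, are a little off and sometimes report something else, mostly with a low value. They report only what shows in the picture. A call takes as long as a camera call. They do not tell look-alikes from the thing itself.
- spotter.search_frame(name, camera): "xy" ([column, row] in pixels, amid what is visible of it).
- spotter.landmark_of(name, camera): "xy" ([column, row] in pixels: a listed point, or the origin of a listed thing).
The state is a dict: "time": time; "joints": joint angles; "joint_velocities": joint speeds; "tau": joint torques, N m; "ee_pos": TCP position; "tool_rot": TCP orientation; "contact_force": force on the tool from outside, world axes, zero at the start; "wrist_torque": the same for the moment, N m; "opening": finger opening in m.
Only numpy, scipy, OpenCV 4.12 (cv2) and the standard library are available. Lean on these libraries where they do the work, as an engineer would, in place of code of your own. Each camera call takes 0.05 s, during which the arm holds its last target. There are 200 camera calls.

### The job

Close up the measuring machine's spare lens: lower the hollow aluminium cover over the small black capsule standing in the tilted keeper until its rim sits fully home on the keeper's plate, then turn it clockwise (as seen looking down on its bar) until its two ears are under the two claws and meet their stops. Let go, leaving the cover locked and the capsule still in its place inside, and do not push the other things on the bench about.

Things in the scene. Friction and masses are not known exactly. Their poses are not given: they have to be found in the camera images.
- cover_center (a point): Loose cover, 0.15 to 0.31 kg: hollow aluminium cylinder, outer diameter 58, inner 50, height 70, inner depth 65 mm, closed on top, open below; with the bar on top 102 mm high. Point on its axis, 51 mm above the rim; z runs from rim to bar, x along bar and ears. A half turn about z looks the same. Starts upright on the bench, mouth down, any yaw.
- bar (a point): Finger bar standing on the cover's top: 44 mm long along the cover's x, 12 mm thick along y, 32 mm high (70 to 102 mm above the rim). Point at its middle, 94 mm above the rim; axes as the cover's.
- cover_ear (a point): Centre of one of the cover's two ears, at its rim on the +x and -x sides: each reaches to 39 mm from the axis, 12 mm wide, 6 mm thick, underside flush with the rim. This one is at +x; the point is 34 mm from the axis, 3 mm above the rim.
- seat (a point): Fixed steel keeper: round plate 104 mm across, tilted 30 degrees, its axis leaning to +y (within 25 degrees). Point: centre of the plate's upper face, 62 mm above the bench; z is the axis, up from the plate. In its middle a collar, 20 mm high, diameter 41 above, widening by a taper to 44 mm in the lowest 6 mm (the cover, inner diameter 50, goes over it). Claws at +x and -x hold the ears.
- claw_a (a point): Top of the claw at the seat's +x, 41 mm from its axis. Claw: 33 to 48.5 mm from the axis, 20 mm long, 13.5 mm high, slot under its overhang 9 mm high (ear has 3 mm play). Open at its anticlockwise (+y) end, shut by a stop at the clockwise (-y) end; the stop is met when the cover's x lies along the seat's x, either way round. Turning meets only light friction, no spring.
- claw_b (a point): Top of the other claw, at the seat's -x, 41 mm from the axis, the same turned half round (open at its -y end). The cover goes down only while its ears stand over 35 degrees off the seat's x axis: lower it turned 50 to 90 degrees anticlockwise (seen from above) of the locked position, then turn clockwise.
- capsule_center (a point): The loose small inner shell: a closed black lens capsule, diameter 31 mm, height 52 mm, 70 g, standing in the keeper's collar (33.6 mm bore) foot on the plate, leaning slightly in its play. The point is its centre, 26 mm above its foot; z is its axis. The cover clears it by 9 mm all round.
- vblock: Bystander: steel V-block 60 x 45 x 44 mm, loose; origin at the centre of its underside.
- ring_gauge: Bystander: flat steel ring, outer diameter 64, 18 mm high, loose; origin at the centre of its underside.
- case: Bystander: flat wooden case 80 x 130 x 35 mm, loose; origin at the centre of its underside.
Not all that is in view belongs to the job. Of the things that look like the part that bears cover_center, the middle-sized one is meant.

How it is judged:
By the outcome, as a careful person would: the job done as asked, in the order asked, and still so for the second after the job is handed in, with the robot touching nothing.
It also fails if it takes over 43 s, if anything falls off the work surface, if the arm or the gripper's body presses on something with over 40 N, if the wrist force passes 120 N, or if a joint passes its speed limit or range.

## Working session

There is one attempt and no reset: what is moved stays moved. The work goes in short steps, Python scripts to look and compute and a shell command to move; the robot and the scene stay as the last step left them, time stands still between calls to the robot, and variables do not carry over. Pictures are saved under pics/ and viewed, about 8 in all and at most 12, crops included, and the job is handed in when it is done.

```bash
mkdir -p pics
cat > h.py <<'E'
import numpy as np, cv2
from cell import env, vision, job, spotter
from scipy.spatial.transform import Rotation as R
def cam(n):
    m=vision.camera_model(n); return np.array(m["intrinsics"]),R.from_rotvec(np.ravel(m["rvec"])).as_matrix(),np.ravel(m["tvec"])
def ray(n,uv,c=None):
    K,Rm,t=c or cam(n)
    d=np.array([(uv[0]-K[0,2])/K[0,0],(uv[1]-K[1,2])/K[1,1],1.])
    if n=="wrist":
        th=np.hypot(d[0],d[1]); s=np.sinc(th/np.pi); d=np.array([d[0]*s,d[1]*s,np.cos(th)])
    d=Rm.T@d; return -Rm.T@t, d/np.linalg.norm(d)
def proj(n,P,c=None):
    K,Rm,t=c or cam(n); p=Rm@np.asarray(P,float)+t
    if n=="wrist":
        r=np.hypot(p[0],p[1]); th=np.arctan2(r,p[2]); q=p[:2]/max(r,1e-9)*th
    else: q=p[:2]/p[2]
    return np.array([K[0,0]*q[0]+K[0,2],K[1,1]*q[1]+K[1,2]])
def onz(n,uv,z,c=None):
    o,d=ray(n,uv,c); return o+d*(z-o[2])/d[2]
def tri(rs):
    A=np.zeros((3,3));b=np.zeros(3)
    for o,d in rs:
        M=np.eye(3)-np.outer(d,d);A+=M;b+=M@o
    x=np.linalg.solve(A,b); return x,[float(np.linalg.norm((np.eye(3)-np.outer(d,d))@(x-o))) for o,d in rs]
def snap(n):
    c=cam(n); im=vision.snapshot(n); return im,c
def save(im,f): cv2.imwrite("pics/"+f,im[:,:,::-1])
E
python3 - <<'E'
from h import *
np.set_printoptions(precision=3,suppress=True)
ims=[]
s=env.state(); print(s)
for n in ["side","top","wrist"]:
    im,c=snap(n); save(im,n+"0.png"); print(n,"campos",-c[1].T@c[2])
    for k in ["cover_center","bar","cover_ear","seat","claw_a","capsule_center"]:
        print(n,k,[(np.round(d["xy"],1).tolist(),round(d["confidence"],2)) for d in spotter.landmark_of(k,n)][:5])
E
```

```text
{'time': 0.0, 'joints': array([-1.215,  0.6  , -0.003,  1.6  ,  0.002,  0.943, -0.08 ]), 'joint_velocities': array([ 0.001, -0.001, -0.002,  0.002,  0.001,  0.   ,  0.001]), 'tau': array([  0.003, -77.646,   1.565, -25.799,   0.012,   0.009,  -0.   ]), 'ee_pos': array([0.304, 0.658, 0.23 ]), 'tool_rot': array([-1.474,  1.569, -1.907]), 'contact_force': array([-0.069, -1.305, -0.526]), 'wrist_torque': array([-0.049,  0.033, -0.011]), 'opening': 0.08527361540397072}
side campos [ 0.44  -0.626  0.746]
side cover_center [([212.2, 298.8], 0.94), ([254.6, 267.7], 0.87), ([271.7, 315.7], 0.61)]
side bar [([253.4, 255.9], 0.97), ([272.4, 294.1], 0.97), ([208.0, 285.4], 0.62)]
side cover_ear [([294.4, 318.8], 0.93), ([266.1, 281.1], 0.84), ([207.6, 297.6], 0.75)]
side seat [([224.1, 175.6], 0.98)]
side claw_a [([222.4, 172.1], 0.65), ([230.4, 170.0], 0.61)]
side capsule_center [([223.2, 167.0], 0.45)]
top campos [ 0.551 -0.003  1.038]
top cover_center [([347.0, 276.6], 0.74), ([388.8, 235.7], 0.64)]
top bar [([393.3, 234.9], 0.83), ([332.3, 240.7], 0.56), ([345.7, 278.5], 0.56)]
top cover_ear [([328.4, 225.9], 0.97), ([375.1, 211.9], 0.94), ([329.8, 281.6], 0.48), ([331.3, 236.5], 0.27)]
top seat [([445.4, 234.5], 0.7), ([211.2, 238.4], 0.62)]
top claw_a [([191.5, 234.9], 0.83), ([217.9, 241.5], 0.69)]
top capsule_center [([201.4, 235.8], 0.73)]
wrist campos [0.24  0.689 0.374]
wrist cover_center []
wrist bar []
wrist cover_ear [([0.9, 369.7], 0.63)]
wrist seat [([91.8, 415.6], 0.65)]
wrist claw_a [([109.5, 412.1], 0.8)]
wrist capsule_center []
```

```bash
python3 - <<'E'
import cv2,numpy as np
a=cv2.imread("pics/side0.png");b=cv2.imread("pics/top0.png")
cv2.imwrite("pics/st.png",np.hstack([a,b])[:, :])
E
python3 -c "
import cv2;a=cv2.imread('pics/st.png');print(a.shape)"
```

```text
(420, 1120, 3)
```

View pics/side0.png

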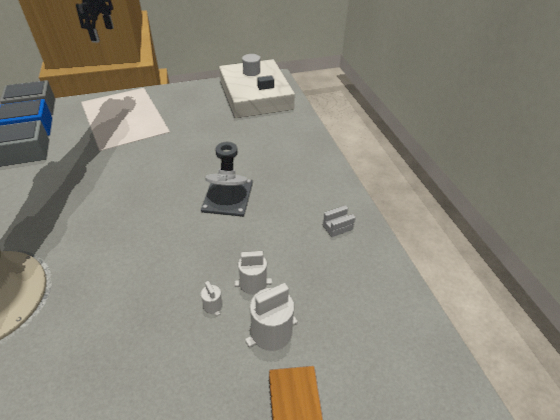

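View pics/top0.png

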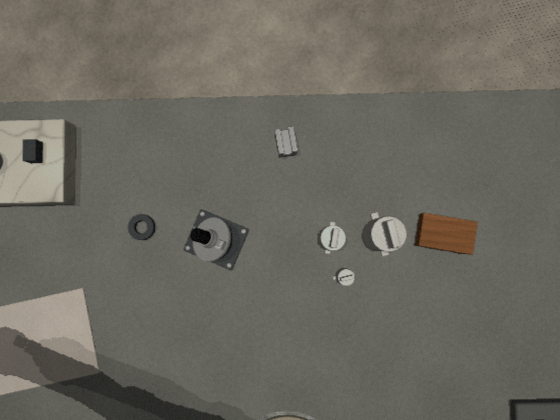

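The side view shows three look-alike covers: small (212,298), middle (253,270) and large (272,318). The keeper is at (227,180). In the top view the middle cover is at (333,238), and the keeper is at (213,239) with its capsule leaning left (+y).

Run:
```python
from h import *
np.set_printoptions(precision=4,suppress=True)
S=lambda uv:ray("side",uv); T=lambda uv:ray("top",uv)
print("bar",tri([S((253.4,255.9)),T((332.3,240.7))]))
print("bar on z=.094",onz("side",(253.4,255.9),.094),onz("top",(332.3,240.7),.094))
print("seat",tri([S((224.1,175.6)),T((211.2,238.4))]))
print("seat z=.062",onz("side",(224.1,175.6),.062),onz("top",(211.2,238.4),.062))
print("caps",tri([S((223.2,167)),T((201.4,235.8))]))
print("ears", onz("top",(334,224),.003),onz("top",(327,252),.003), onz("top",(328.4,225.9),.003))
s=env.state(); r=R.from_euler("xyz",s["tool_rot"]).as_matrix(); print(r, s["time"])
a=cv2.imread("pics/top0.png")
c=np.hstack([cv2.resize(a[200:280,170:260],None,fx=4,fy=4,interpolation=2),cv2.resize(a[200:280,290:380],None,fx=4,fy=4,interpolation=2)])
b=cv2.imread("pics/side0.png"); d=np.hstack([cv2.resize(b[130:220,185:275],None,fx=4,fy=4,interpolation=2)[:280],cv2.resize(b[235:325,215:305],None,fx=4,fy=4,interpolation=2)[:280]])
cv2.imwrite("pics/crop1.png",np.vstack([c,d]))
```

```text
bar (array([ 0.5426, -0.1137,  0.0898]), [0.0054601167916241, 0.005460116791623963])
bar on z=.094 [ 0.5472 -0.118   0.094 ] [ 0.5373 -0.1121  0.094 ]
seat (array([0.545 , 0.1643, 0.0709]), [0.002588618069321535, 0.0025886180693216712])
seat z=.062 [0.5438 0.1751 0.062 ] [0.5475 0.1654 0.062 ]
caps (array([0.5496, 0.1852, 0.0808]), [0.004436613081536387, 0.004436613081536205])
ears [ 0.5769 -0.1279  0.003 ] [ 0.5085 -0.1089  0.003 ] [ 0.5725 -0.114   0.003 ]
[[ 0.      0.4194  0.9078]
 [-0.0001  0.9078 -0.4194]
 [-1.     -0.0001  0.0001]] 1.05
```

View pics/crop1.png

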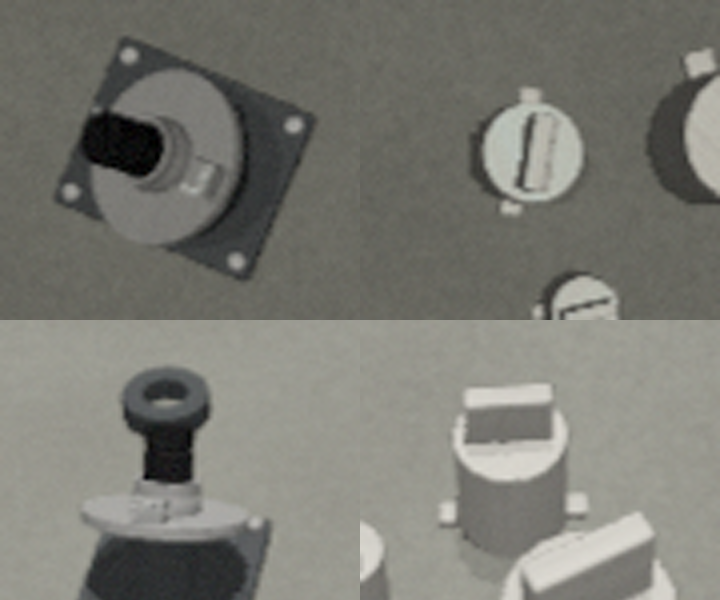

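The crops show the bar at about -9.5° from world x. The visible claw is on the keeper's high side, so seat x runs roughly along the slope. I'll therefore pinch the bar by its ends so the cover can pivot about a horizontal axis, tip it onto the collar, and then turn it. I'll move on and take close looks on the way.

```bash
python3 -m jog '[0,-0.029,0.0297,5, 0,-0.058,0.0594,10, 0,-0.087,0.0891,15, 0,-0.116,0.1188,20, 0,-0.145,0.1485,25, 0,-0.174,0.178,30, 0,-0.203,0.208,34, 0,-0.232,0.238,38]' -1 20
python3 - <<'E'
from h import *
np.set_printoptions(precision=4,suppress=True)
s=env.state(); r=R.from_euler("xyz",s["tool_rot"]).as_matrix(); print(s["ee_pos"],s["joints"],r[:,1],s["time"])
d=np.array([.54,.03,.23])-s["ee_pos"]; print("shift",r.T@d,"turn",np.degrees(np.arctan2(r[1,1],r[0,1]))+12)
E
```

```text
time: 1.72
ee_pos: [0.4232, 0.3461, 0.2316]
tool_rot: [1.873, 1.57, 0.774]
contact_force: [1.7, -0.0, 0.1]
opening: 0.0851
[0.4232 0.3461 0.2316] [-0.9253  0.3891  0.1857  2.0183 -0.1039  0.7421 -0.205 ] [0.8909 0.4543 0.0007] 1.7167
shift [ 0.0015 -0.0395  0.3346] turn 39.01850396881204
```

```bash
python3 -m jog '[0,-0.005,0.0410,5, 0,-0.01,0.082,10, 0,-0.015,0.123,15, 0,-0.02,0.164,20, 0,-0.025,0.205,25, 0,-0.03,0.246,30, 0,-0.035,0.287,35, 0,-0.04,0.328,39]'
python3 - <<'E'
from h import *
import pickle
np.set_printoptions(precision=4,suppress=True)
s=env.state(); print(s["ee_pos"],s["joint_velocities"].max(),s["time"])
im,c=snap("wrist"); save(im,"w1.png"); pickle.dump((s,c),open("w1.pkl","wb"))
for k in ["bar","cover_ear","seat","claw_a","capsule_center"]:
    print(k,[(np.round(d["xy"],1).tolist(),round(d["confidence"],2)) for d in spotter.landmark_of(k,"wrist")][:5])
print("expect", proj("wrist",[.541,-.114,.094],c),proj("wrist",[.545,.168,.062],c))
E
```

```text
time: 2.38
ee_pos: [0.5377, 0.036, 0.2317]
tool_rot: [2.165, 1.57, 0.384]
contact_force: [0.3, 0.2, 0.9]
opening: 0.0855
[0.5377 0.036  0.2317] 0.7827760102951885 2.3833
bar [([311.9, 321.3], 0.91), ([247.7, 69.3], 0.75), ([235.3, 338.1], 0.59)]
cover_ear [([234.2, 296.7], 0.97), ([353.1, 334.9], 0.91), ([327.8, 278.7], 0.67)]
seat [([260.6, 43.7], 0.74), ([308.4, 298.9], 0.36)]
claw_a [([266.3, 8.9], 0.69)]
capsule_center []
expect [307.4948 323.3209] [253.4008  48.9729]
```

View pics/w1.png

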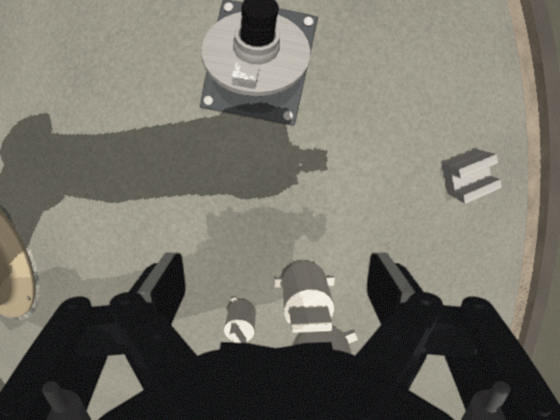

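The wrist view shows the middle cover with its bar at (311,322) and ears at (279,281) and (333,281). The keeper plate is centred at about (256,50), with the high-side claw at (244,74) and the black capsule leaning away.

Run:
```python
from h import *
import pickle
np.set_printoptions(precision=4,suppress=True)
s,c=pickle.load(open("w1.pkl","rb"))
P=onz("wrist",(311.9,321.3),.094,c); print("bar",P)
e1=onz("wrist",(278,281),.005,c);e2=onz("wrist",(333,281),.005,c);print("ears",e1,e2,np.linalg.norm(e1-e2))
d=e2-e1;print("earmid",(e1+e2)/2,"ang",np.degrees(np.arctan2(d[1],d[0])))
b1=onz("wrist",(290.5,327),.102,c);b2=onz("wrist",(332,327),.102,c);d=b2-b1;print("barend",np.linalg.norm(d),np.degrees(np.arctan2(d[1],d[0])),(b1+b2)/2)
im=cv2.imread("pics/w1.png");cv2.imwrite("pics/c2.png",np.hstack([cv2.resize(im[260:345,265:365],None,fx=4,fy=4,interpolation=2),cv2.resize(im[0:85,210:310],None,fx=4,fy=4,interpolation=2)]))
```

```text
bar [ 0.5461 -0.1124  0.094 ]
ears [ 0.5111 -0.1058  0.005 ] [ 0.5818 -0.1223  0.005 ] 0.07263332422588126
earmid [ 0.5465 -0.1141  0.005 ] ang -13.10881474722194
barend 0.04409750622687543 -14.18020097396378 [ 0.5445 -0.1139  0.102 ]
```

View pics/c2.png

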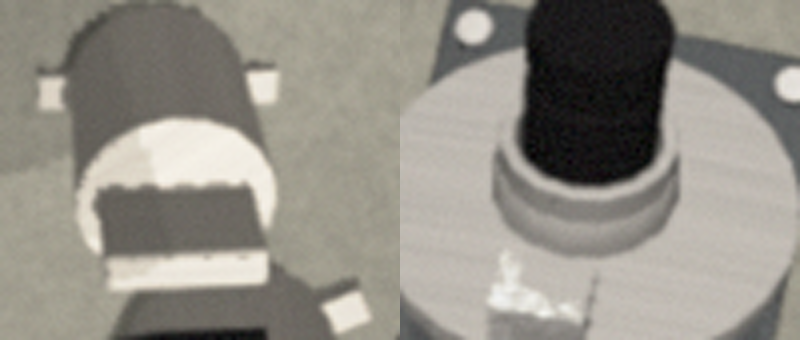

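```bash
cat >> h.py <<'E'
def goto(P,ang):
    s=env.state(); r=R.from_euler("xyz",s["tool_rot"]).as_matrix(); a=np.degrees(np.arctan2(r[1,1],r[0,1]))
    print("t",round(s["time"],2),"at",s["ee_pos"].round(4),"ang",a.round(1),"F",s["contact_force"].round(1),"open",round(s["opening"],4),"| shift",(r.T@(np.array(P)-s["ee_pos"])).round(4),"turn",round((a-ang+180)%360-180,1))
E
python3 -c "
from h import *
goto([.545,-.1135,.073],-11.5)"
```

```text
t 2.68 at [0.5369 0.039  0.2312] ang -11.7 F [-0.3 -0.7  0. ] open 0.0853 | shift [0.1581 0.0389 0.1478] turn -0.2
```

```bash
python3 -m jog '[0,0.01,0.04,0, 0,0.02,0.08,0, 0,0.03,0.12,0, 0.013,0.039,0.148,0, 0.05,0.039,0.148,0, 0.088,0.039,0.148,0, 0.125,0.039,0.148,0, 0.158,0.039,0.148,0]' -1 20; python3 -c "
from h import *
goto([.545,-.1135,.073],-11.5)
im,c=snap('wrist');save(im,'w2.png')"
```

```text
time: 3.35
ee_pos: [0.545, -0.1129, 0.0715]
tool_rot: [-2.918, 1.57, 1.592]
contact_force: [0.6, 0.1, -0.4]
opening: 0.0852
t 3.35 at [ 0.545  -0.1129  0.0715] ang -11.6 F [ 0.6  0.1 -0.4] open 0.0852 | shift [-0.0015  0.0001  0.0006] turn -0.1
```

View pics/w2.png

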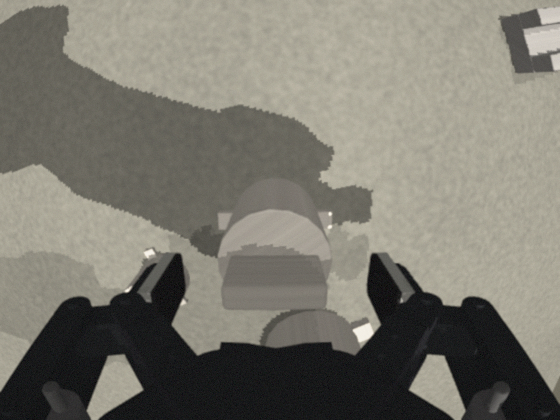

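The bar lies centred between the open pads, at (275,280). Closing now.

```bash
python3 -m jog '[0,0,0,0, 0,0,0,0, 0,0,0,0, 0,0,0,0, 0,0,0,0, 0,0,0,0, 0,0,0,0, -0.005,0,0,0]' 1 25; python3 -c "
from h import *
goto([.545,.05,.245],-15)"
```

```text
time: 4.07
ee_pos: [0.5455, -0.1148, 0.0793]
tool_rot: [1.79, 1.569, 0.013]
contact_force: [0.2, -0.2, -2.4]
opening: 0.0433
t 4.07 at [ 0.5455 -0.1148  0.0793] ang -11.8 F [ 0.2 -0.2 -2.4] open 0.0433 | shift [-0.1657 -0.0339 -0.1613] turn 3.2
```

```bash
python3 -m jog '[-0.035,0,0,0, -0.075,0,0,0, -0.11,0,-0.015,0, -0.135,-0.007,-0.045,0, -0.155,-0.015,-0.08,1, -0.167,-0.025,-0.115,2, -0.167,-0.034,-0.15,3, -0.167,-0.034,-0.161,3]'
python3 - <<'E'
from h import *
import pickle
goto([.545,.05,.245],-15)
im,c=snap("wrist"); save(im,"w3.png"); pickle.dump(c,open("w3.pkl","wb"))
for k in ["seat","claw_a","capsule_center"]:
    print(k,[(np.round(d["xy"],1).tolist(),round(d["confidence"],2)) for d in spotter.landmark_of(k,"wrist")][:5])
E
```

```text
time: 4.73
ee_pos: [0.544, 0.0559, 0.2468]
tool_rot: [3.037, 1.567, 1.213]
contact_force: [-0.2, 0.8, -2.1]
opening: 0.0438
t 4.73 at [0.544  0.0559 0.2468] ang -14.5 F [-0.2  0.8 -2.1] open 0.0438 | shift [0.0017 0.0025 0.0054] turn 0.5
seat [([254.0, 67.1], 0.65)]
claw_a [([253.8, 32.8], 0.91), ([243.3, 97.6], 0.88), ([276.2, 240.8], 0.67)]
capsule_center [([249.5, 52.7], 0.81)]
```

View pics/w3.png

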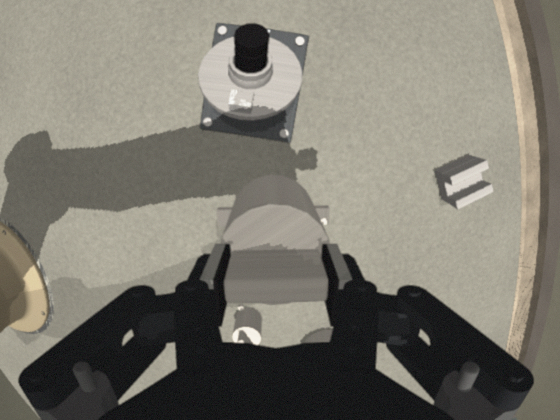

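The cover hangs straight in the jaws. The keeper plate spans columns 199–302 around (250,75), with its high-side claw at (242,98).

```bash
cat > fit.py <<'E'
from h import *
import pickle
from scipy.optimize import differential_evolution
np.set_printoptions(precision=4,suppress=True)
c=pickle.load(open("w3.pkl","rb")); im=cv2.imread("pics/w3.png")
g=cv2.GaussianBlur(cv2.cvtColor(im,cv2.COLOR_BGR2GRAY).astype(np.float32),(0,0),1.2)
gx=cv2.Sobel(g,5,1,0);gy=cv2.Sobel(g,5,0,1);G=np.minimum(np.hypot(gx,gy),80)
def frame(p):
    x,y,l,z=p[0],p[1],p[2],.062
    L=np.array([np.cos(l),np.sin(l),0]);k=np.array([0,0,1.]);t=np.radians(30)
    return np.array([x,y,z]),np.cos(t)*L-np.sin(t)*k,np.cross(k,L)*1.,np.sin(t)*L+np.cos(t)*k   # o,u(down slope),v,w
def circ(p,r,w,n=120):
    o,u,v,W=frame(p);a=np.linspace(0,2*np.pi,n,endpoint=False)
    return np.array([proj("wrist",o+W*w+r*(np.cos(b)*u+np.sin(b)*v),c) for b in a])
def score(p):
    s=0
    for r,w,n,wt in((.052,0,90,1),(.0205,.02,40,.3)):
        q=circ(p,r,w,n).astype(np.float32)
        s+=wt*cv2.remap(G,q[:,0][None],q[:,1][None],1).mean()
    return -s
if __name__=="__main__":
    r=differential_evolution(score,[(.51,.58),(.13,.20),(np.radians(55),np.radians(125))],seed=1,maxiter=60,popsize=12)
    p=r.x;print(p[:2],np.degrees(p[2]),r.fun)
    pickle.dump(p,open("seat.pkl","wb"))
    o,u,v,W=frame(p)
    # visible high-side claw direction: claw top at ~ (242,98)
    for uv in((243.3,97.6),(241,98),(253.8,32.8)):
        O,d=ray("wrist",uv,c); pt=O+d*((o+W*.0135-O)@W)/(d@W); e=pt-o; print("claw u,v",e@u,e@v,"r",np.hypot(e@u,e@v),"ang",np.degrees(np.arctan2(e@v,e@u)))
    for uv in((222,30),(300,41),(208,122),(284,133)):print("screw",onz("wrist",uv,.006,c))
    big=cv2.resize(im[10:150,180:330],None,fx=5,fy=5,interpolation=2)
    for r_,w in((.052,0),(.0205,.02),(.0155,.052)):
        q=((circ(p,r_,w)-[180,10]+.5)*5).astype(int); cv2.polylines(big,[q],True,(0,0,255),1)
    b=frame(p)[3]; cv2.imwrite("pics/fit.png",big[:600,:])
E
python3 fit.py
```

```text
[0.5477 0.1695] 65.15359487245489 -82.67366027832031
claw u,v -0.03985410127217222 -0.0012301599556758063 r 0.03987308216991894 ang -178.23203635258042
claw u,v -0.040657318804967556 0.0007188876555443521 r 0.040663673860954354 ang 178.98702280044284
claw u,v 0.04102996915668536 0.004575303464021459 r 0.041284279947534974 ang 6.362837866797735
screw [0.5262 0.2358 0.006 ]
screw [0.6106 0.1983 0.006 ]
screw [0.4815 0.1327 0.006 ]
screw [0.5651 0.0963 0.006 ]
```

View pics/fit.png

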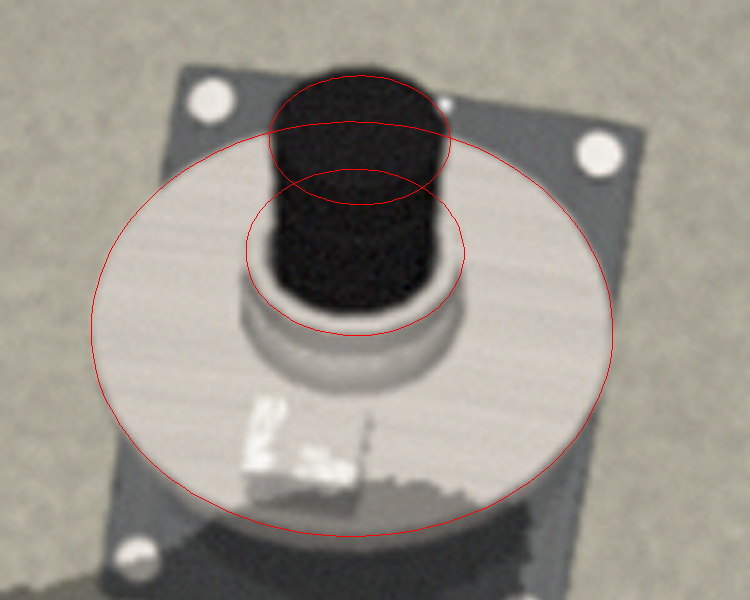

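```bash
cat > path.py <<'E'
from h import *
import pickle
np.set_printoptions(precision=1,suppress=True)
c=pickle.load(open("w3.pkl","rb"))
for uv in((224,217),(321,214)): print("ear",onz("wrist",uv,.178,c)*1000)
def seg(a,b,n=40): return np.linspace(a,b,n)
obs=np.vstack([seg((-16.5,52),(17.5,52)),seg((17.5,52),(17,20)),seg((-16.5,52),(-16.5,20)),
 seg((-20.5,20),(20.5,20)),seg((-20.5,20),(-20.5,6)),seg((20.5,20),(20.5,6)),seg((-20.5,6),(-22,0)),seg((20.5,6),(22,0)),
 seg((-52,0),(52,0),120),seg((-33,0),(-33,13.5)),seg((33,0),(33,13.5)),seg((-33,13.5),(-48,13.5))])
def clear(th,cu,cw): # cover rim centre (cu,cw) in seat frame, top leaning back (toward -u) by th from seat axis
    q=obs-[cu,cw]; s,k=np.sin(th),np.cos(th)
    x=q[:,0]*k+q[:,1]*s; z=-q[:,0]*s+q[:,1]*k   # cover frame; axis=(-s,k)
    def box(x0,x1,z0,z1):
        dx=np.maximum(np.maximum(x0-x,x-x1),0);dz=np.maximum(np.maximum(z0-z,z-z1),0);ins=(x>x0)&(x<x1)&(z>z0)&(z<z1)
        return np.where(ins,-1,np.hypot(dx,dz)).min()
    return min(box(-29,-25,0,70),box(25,29,0,70),box(-29,29,65,70))
t=np.radians(30)
for deg in (30,25,20,15,10,5,0):
    th=np.radians(deg); best=None
    for cl in (1.5,1.,.5):
        for cw in np.arange(0.5,45,1):
            for cu in np.arange(-5,30,1.):
                if clear(th,cu,cw)>=cl:
                    cost=cw
                    if best is None: best=(cw,cu,cl)
                    elif cw==best[0] and cl==best[2]: best=(cw,(cu),cl)
            if best: break
        if best: break
    cw,cu,cl=best
    gu,gw=cu-94*np.sin(th),cw+94*np.cos(th)
    print("lag",deg,"rim centre",cu,cw,"clr",cl,"G l,z",gu*np.cos(t)+gw*np.sin(t),-gu*np.sin(t)+gw*np.cos(t))
E
python3 path.py
```

```text
ear [509.5  64.3 178. ]
ear [575.1  49.6 178. ]
lag 30 rim centre 1.0 34.5 clr 1.5 G l,z 18.11602540378444 123.37787643056313
lag 25 rim centre 2.0 32.5 clr 1.5 G l,z 26.17469062584874 120.78812724361835
lag 20 rim centre 1.0 29.5 clr 1.5 G l,z 31.93895410447589 117.61967819478852
lag 15 rim centre 2.0 19.5 clr 1.5 G l,z 35.81104104720582 106.68452304496897
lag 10 rim centre 2.0 8.5 clr 1.5 G l,z 38.13194428018173 94.69232228604312
lag 5 rim centre 1.0 4.5 clr 1.5 G l,z 42.84214200741018 88.59004629847507
lag 0 rim centre 1.0 1.5 clr 1.5 G l,z 48.616025403784434 82.2054260614139
```

```bash
cat >> h.py <<'E'
L=np.array([np.cos(np.radians(65.5)),np.sin(np.radians(65.5)),0]);O=np.array([.5477,.1695,.062])
def G(l,z): return O+L*l/1000+np.array([0,0,z/1000-.0223])
E
python3 -c "
from h import *
print(G(20,165));goto(G(20,165),-24.5)"
```

```text
[0.55599386 0.18769923 0.2047    ]
t 4.93 at [0.5444 0.0491 0.2457] ang -14.8 F [-0.2 -0.4 -1.2] open 0.0433 | shift [ 0.0409 -0.0241 -0.1369] turn 9.7
```

```bash
python3 -m jog '[0,-0.006,-0.034,2, 0,-0.012,-0.068,5, 0,-0.018,-0.102,7, 0,-0.024,-0.137,9.7, 0.02,-0.024,-0.137,9.7, 0.041,-0.024,-0.137,9.7, 0.041,-0.024,-0.137,9.7, 0.041,-0.024,-0.137,9.7]'
python3 - <<'E'
from h import *
import pickle
goto(G(20,165),-24.5)
im,c=snap("wrist"); im=im[:,:,::-1].copy(); 
s,si=snap("side"); s=s[:,:,::-1]
def circ(o,u,v,r): return np.array([proj("wrist",o+r*(np.cos(b)*u+np.sin(b)*v),c) for b in np.linspace(0,2*np.pi,80)])
k=np.array([0,0,1.]);t=np.pi/6;u=np.cos(t)*L-np.sin(t)*k;v=np.cross(k,L);W=np.sin(t)*L+np.cos(t)*k
big=cv2.resize(im[60:340,140:420],None,fx=2,fy=2,interpolation=2)
for o,r in((O,.052),(O+W*.052,.0155)): cv2.polylines(big,[((circ(o,u,v,r)-[140,60]+.5)*2).astype(int)],True,(0,0,255),1)
e=env.state()["ee_pos"]; rc=e-[0,0,.0717]
cv2.polylines(big,[((circ(rc,L,v,.029)-[140,60]+.5)*2).astype(int)],True,(0,255,0),1)
sc=cv2.resize(s[110:210,180:260],None,fx=2.8,fy=5.6,interpolation=2)
cv2.imwrite("pics/hov.png",np.hstack([big,sc]))
E
```

```text
time: 5.6
ee_pos: [0.5562, 0.186, 0.2038]
tool_rot: [-0.411, 1.568, -2.411]
contact_force: [0.8, -0.3, -1.4]
opening: 0.0433
t 5.6 at [0.5562 0.186  0.2038] ang -24.6 F [ 0.8 -0.3 -1.4] open 0.0433 | shift [-0.0009 -0.0009 -0.0015] turn -0.1
```

View pics/hov.png

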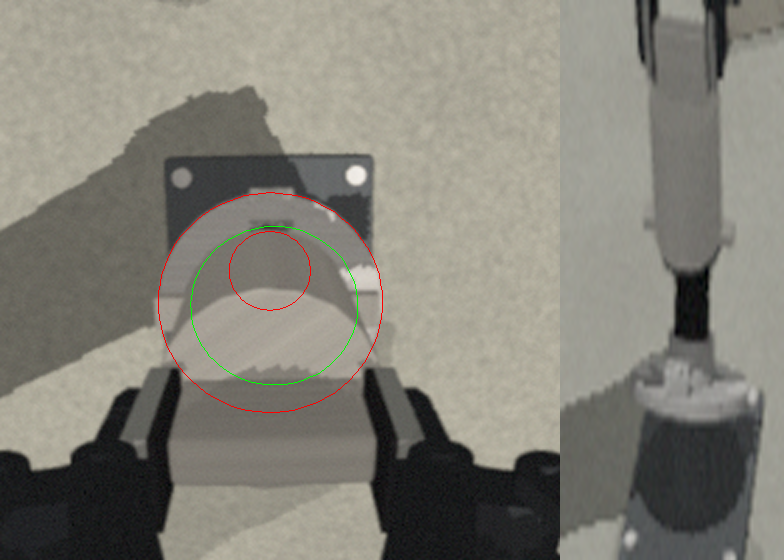

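The hover overlay agrees: the fitted plate outline matches, and the cover's rim circle lies over the capsule top. The side view shows the cover directly above the capsule. Descending vertically over the capsule.

```bash
python3 -m jog '[0.006,-0.0005,-0.001,0, 0.012,-0.001,-0.0015,0, 0.018,-0.001,-0.0015,0, 0.024,-0.001,-0.0015,0, 0.03,-0.001,-0.0015,0, 0.036,-0.001,-0.0015,0, 0.038,-0.001,-0.0015,0, 0.038,-0.001,-0.0015,0]' 1 20; python3 -c "
from h import *
goto(G(28,121),-24.5)"
```

```text
time: 6.37
ee_pos: [0.5559, 0.1897, 0.1655]
tool_rot: [-0.615, 1.57, -2.614]
contact_force: [-0.8, -0.5, -2.3]
opening: 0.0437
t 6.37 at [0.5559 0.1897 0.1655] ang -24.5 F [-0.8 -0.5 -2.3] open 0.0437 | shift [ 0.0048  0.001  -0.0062] turn 0.0
```

```bash
python3 -m jog '[0.003,0.001,0,0, 0.005,0.001,0,0, 0.005,0.001,-0.003,0, 0.006,0.001,-0.006,0, 0.007,0.001,-0.008,0, 0.009,0.001,-0.010,0, 0.011,0.001,-0.011,0, 0.013,0.001,-0.012,0]' 1 20
python3 - <<'E'
from h import *
goto(G(36,106.7),-24.5)
im,c=snap("wrist"); s,si=snap("side"); t,_=snap("top")
cv2.imwrite("pics/tilt1.png",np.hstack([cv2.resize(im[60:340,140:420],None,fx=1.4,fy=1.4),cv2.resize(s[100:200,180:250],None,fx=3.92,fy=3.92,interpolation=2)])[:,:,::-1])
E
```

```text
time: 7.03
ee_pos: [0.564, 0.2036, 0.1556]
tool_rot: [2.869, 1.564, 0.872]
contact_force: [-1.5, 10.1, 21.2]
opening: 0.0432
t 7.03 at [0.564  0.2036 0.1556] ang -24.4 F [-1.5 10.1 21.2] open 0.0432 | shift [ 0.0092 -0.0007  0.0019] turn 0.1
```

View pics/tilt1.png

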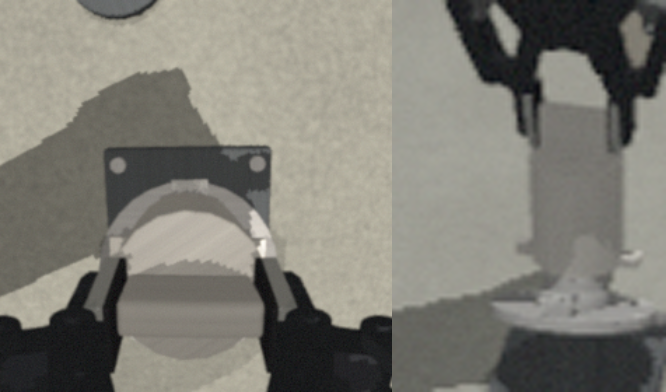

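Contact is 21 N along the plate normal with about 10° of tilt, so the rim is resting on top of the collar instead of going outside it. I'll back up, shift up-slope a little and go down along the tilted axis.

```bash
python3 -m jog '[-0.004,0.001,0,0, -0.008,0.001,0.001,0, -0.008,0.001,0.002,0, -0.008,0.001,0.002,0, -0.006,0.001,0.002,0, -0.006,0.001,0.002,0, -0.006,0.001,0.002,0, -0.006,0.001,0.002,0]' 1 20
python3 - <<'E'
from h import *
goto(G(31,117.5),-24.5)
s=env.state()["ee_pos"]-O; print("l,z",s@L*1000, s[2]*1000+22.3)
E
```

```text
time: 7.85
ee_pos: [0.5621, 0.1981, 0.159]
tool_rot: [-0.397, 1.57, -2.396]
contact_force: [-0.4, 0.3, -1.4]
opening: 0.0434
t 7.85 at [0.5621 0.1981 0.159 ] ang -24.5 F [-0.4  0.3 -1.4] open 0.0434 | shift [ 0.0018 -0.0013  0.001 ] turn 0.0
l,z 31.955281147704685 119.30345296077734
```

```bash
cat > th.py <<'E'
from h import *
np.set_printoptions(precision=1,suppress=True)
s=env.state()["ee_pos"]; im,c=snap("wrist"); save(im,"wth.png")
for k in["cover_ear","cover_center","bar"]: print(k,[(np.round(d["xy"],1).tolist(),round(d["confidence"],2)) for d in spotter.landmark_of(k,"wrist")][:3])
g=s+[0,0,.0223]; H=np.cross(L,[0,0,1])
for d in range(0,35,5):
    a=np.radians(d);z=np.sin(a)*L+np.array([0,0,np.cos(a)])
    print(d,*[proj("wrist",g-z*b+H*e,c) for b,e in((.091,.034),(.091,-.034),(.043,0),(0,0))])
E
python3 th.py
```

```text
cover_ear [([320.8, 235.9], 0.83)]
cover_center [([279.2, 255.7], 0.71), ([499.4, 268.0], 0.63)]
bar [([277.8, 282.4], 0.79)]
0 [324.7 216. ] [226.5 216.1] [275.6 244.7] [275.6 285.3]
5 [324.2 226.9] [227.  226.9] [275.6 251. ] [275.6 285.3]
10 [323.9 237.8] [227.4 237.9] [275.6 257.4] [275.6 285.3]
15 [323.6 248.8] [227.6 248.9] [275.6 263.9] [275.6 285.3]
20 [323.5 259.8] [227.8 259.9] [275.6 270.4] [275.6 285.3]
25 [323.4 270.9] [227.8 270.9] [275.6 277. ] [275.6 285.3]
30 [323.5 281.9] [227.8 282. ] [275.6 283.7] [275.6 285.3]
```

```bash
python3 -m jog '[0.002,0,0.0004,0, 0.004,0,0.0007,0, 0.006,0,0.001,0, 0.008,0,0.0014,0, 0.010,0,0.0018,0, 0.011,0,0.002,0, 0.011,0,0.002,0, 0.011,0,0.002,0]' 1 20
python3 - <<'E'
from h import *
goto(G(33,103),-24.5)
s=env.state()["ee_pos"]-O; print("l,z",s@L*1000, s[2]*1000+22.3)
E
```

```text
time: 8.72
ee_pos: [0.5613, 0.1965, 0.1484]
tool_rot: [-2.356, 1.571, 1.929]
contact_force: [-1.5, -0.6, 2.3]
opening: 0.0436
t 8.72 at [0.5613 0.1965 0.1484] ang -24.5 F [-1.5 -0.6  2.3] open 0.0436 | shift [ 0.0057 -0.0012 -0.0028] turn 0.0
l,z 30.167993013705424 108.69721355053304
```

```bash
python3 -m jog '[0.0005,0,-0.002,0, 0.001,0,-0.004,0, 0.002,0,-0.006,0, 0.003,0,-0.007,0, 0.005,0,-0.008,0, 0.007,0,-0.009,0, 0.009,0,-0.010,0, 0.009,0,-0.010,0]' 1 20
python3 - <<'E'
from h import *
goto(G(40,95),-24.5)
s=env.state()["ee_pos"]-O; print("l,z",s@L*1000, s[2]*1000+22.3)
E
python3 th.py
```

```text
time: 9.38
ee_pos: [0.5663, 0.2064, 0.1393]
tool_rot: [2.445, 1.569, 0.448]
contact_force: [-0.8, -0.1, 0.8]
opening: 0.0432
t 9.38 at [0.5663 0.2064 0.1393] ang -24.4 F [-0.8 -0.1  0.8] open 0.0432 | shift [ 0.0046 -0.0016  0.0013] turn 0.1
l,z 41.31976494222203 99.6359130474584
cover_ear []
cover_center [([280.4, 268.3], 0.96)]
bar [([280.5, 284.1], 0.72)]
0 [324.5 216.2] [226.4 216.2] [275.5 244.8] [275.6 285.3]
5 [324.  227.1] [226.8 227.1] [275.5 251.1] [275.6 285.3]
10 [323.7 238. ] [227.2 238. ] [275.5 257.5] [275.6 285.3]
15 [323.4 249. ] [227.4 249. ] [275.5 264. ] [275.6 285.3]
20 [323.3 260. ] [227.6 260.1] [275.5 270.5] [275.6 285.3]
25 [323.2 271.1] [227.6 271.1] [275.5 277.1] [275.6 285.3]
30 [323.3 282.1] [227.6 282.2] [275.5 283.8] [275.6 285.3]
```

```bash
python3 -m jog '[0.003,0,-0.001,0, 0.006,0,-0.002,0, 0.0085,0,-0.003,0, 0.0115,0,-0.0045,0, 0.0145,0,-0.006,0, 0.017,0,-0.007,0, 0.019,0,-0.007,0, 0.019,0,-0.007,0]' 1 20
python3 - <<'E'
from h import *
goto(G(47,81.4),-24.5)
s=env.state()["ee_pos"]-O; print("l,z",s@L*1000, s[2]*1000+22.3)
E
python3 th.py | head -3
```

```text
time: 10.25
ee_pos: [0.5689, 0.2145, 0.1211]
tool_rot: [-3.091, 1.567, 1.195]
contact_force: [-4.3, 5.1, 12.9]
opening: 0.0434
t 10.25 at [0.5689 0.2145 0.1211] ang -24.4 F [-4.3  5.1 12.9] open 0.0434 | shift [-0.     -0.0007  0.0027] turn 0.1
l,z 49.716165141547286 81.4028923683757
cover_ear []
cover_center [([278.9, 282.6], 0.82)]
bar [([279.3, 282.8], 0.75)]
```

```bash
python3 -m jog '[0,0,0,0, 0,0,0,0, 0,0,0,0, -0.01,0,0,0, -0.03,0,0,0, -0.05,0,0,0, -0.06,0,0,0, -0.06,0,0,0]' -1 20
cat > look.py <<'E'
from h import *
import sys
np.set_printoptions(precision=2,suppress=True)
goto(G(50,115),-24.5)
im,c=snap("wrist"); save(im,"wl.png"); t,_=snap("top"); s,_=snap("side")
D={}
for n in("wrist","top","side"):
    for k in["cover_ear","cover_center","bar"]: print(n,k,[(np.round(d["xy"],1).tolist(),round(d["confidence"],2)) for d in spotter.landmark_of(k,n)][:4])
k3=np.array([0,0,1.]);tt=np.pi/6;u=np.cos(tt)*L-np.sin(tt)*k3;v=np.cross(k3,L);W=np.sin(tt)*L+np.cos(tt)*k3
for n in("wrist","top","side"): print("exp seated",n,"ctr",proj(n,O+W*.051,c if n=="wrist" else None),"bar",proj(n,O+W*.094,c if n=="wrist" else None),"ears u",proj(n,O+u*.034+W*.003,c if n=="wrist" else None),proj(n,O-u*.034+W*.003,c if n=="wrist" else None),"v",proj(n,O+v*.034+W*.003,c if n=="wrist" else None),proj(n,O-v*.034+W*.003,c if n=="wrist" else None))
a=cv2.resize(im[60:420,60:500],None,fx=1,fy=1); b=cv2.resize(s[120:210,185:255],(280,360),interpolation=2)
cv2.imwrite(sys.argv[1],np.hstack([a,b])[:,:,::-1])
E
python3 look.py pics/l1.png
```

```text
time: 11.12
ee_pos: [0.5697, 0.212, 0.1828]
tool_rot: [2.402, 1.567, 0.404]
contact_force: [0.5, -0.5, -0.4]
opening: 0.0856
t 11.12 at [0.57 0.21 0.18] ang -24.5 F [ 0.5 -0.5 -0.4] open 0.0856 | shift [ 0.03 -0.   -0.  ] turn -0.0
wrist cover_ear [([310.3, 242.1], 0.79)]
wrist cover_center [([273.1, 237.3], 0.69)]
wrist bar [([274.3, 227.8], 0.68)]
top cover_ear [([375.5, 212.6], 0.91), ([332.9, 281.6], 0.8), ([211.8, 222.0], 0.75), ([219.2, 241.6], 0.39)]
top cover_center [([388.2, 236.1], 0.93), ([342.8, 279.2], 0.81), ([193.5, 233.4], 0.73)]
top bar [([347.6, 279.6], 0.84), ([183.4, 232.5], 0.81), ([395.4, 234.2], 0.78)]
side cover_ear [([293.2, 318.7], 0.9), ([206.5, 298.0], 0.84)]
side cover_center [([208.4, 295.5], 0.95), ([229.8, 154.9], 0.89), ([270.4, 313.8], 0.86), ([336.0, 225.4], 0.47)]
side bar [([207.4, 283.1], 0.81), ([271.1, 293.8], 0.61), ([222.3, 141.7], 0.58), ([229.0, 170.7], 0.5)]
exp seated wrist ctr [271.96 241.7 ] bar [271.32 233.48] ears u [272.44 210.22] [272.5  286.61] v [233.99 247.81] [310.99 247.72]
exp seated top ctr [195.48 233.95] bar [182.67 229.89] ears u [198.57 233.12] [219.1  243.31] v [202.7  251.61] [214.56 224.67]
exp seated side ctr [227.06 156.4 ] bar [227.91 138.81] ears u [229.24 173.23] [222.82 178.05] v [212.84 174.17] [239.5  176.97]
```

View pics/l1.png

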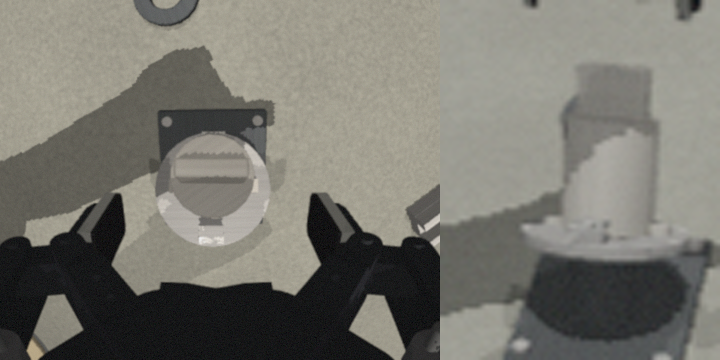

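The cover sits on the plate. The bar is at image (212,165), horizontal across the slope, and the measured centre matches the expected seated position slid 3–4 mm down-slope. Next I'll turn the jaws 90° and use them as a loose wrench.

```bash
python3 -m jog '[0,0,0,-7, 0,0,0,-14, 0,0,0,-21, 0,0,0,-28, 0,0,0,-35, 0,0,0,-42, 0,0,0,-49, 0,0,0,-56]' 0.34 20; python3 -m jog '[0,0,0,-7, 0,0,0,-14, 0,0,0,-21, 0,0,0,-28, 0,0,0,-34, 0,0,0,-34, 0,0,0,-34, 0,0,0,-34]'; python3 -c "
from h import *
goto(G(48.5,73+22.3),65.5); print(env.state()['joints'])"
```

```text
time: 12.38
ee_pos: [0.5684, 0.2118, 0.1803]
tool_rot: [0.557, 1.571, -0.458]
contact_force: [-0.3, -1.1, 0.5]
opening: 0.0282
time: 13.05
ee_pos: [0.5684, 0.2117, 0.1802]
tool_rot: [-2.254, 1.571, -2.686]
contact_force: [0.4, -0.6, 0.3]
opening: 0.0283
t 13.05 at [0.5684 0.2117 0.1802] ang 65.3 F [ 0.4 -0.6  0.3] open 0.0283 | shift [ 0.0452  0.0015 -0.0014] turn -0.2
[-0.4322641   0.51732925 -0.02584755  1.92576024  0.01987006  0.69881916
  0.66957717]
```

```bash
python3 -m jog '[0.01,0.0015,0,0, 0.02,0.0015,0,0, 0.028,0.0015,0,0, 0.035,0.0015,0,0, 0.040,0.0015,0,0, 0.044,0.0015,0,0, 0.045,0.0015,0,0, 0.045,0.0015,0,0]'; python3 -c "
from h import *
goto(G(48.5,73+22.3),65.5)"
```

```text
time: 13.72
ee_pos: [0.5689, 0.2131, 0.1349]
tool_rot: [-2.199, 1.57, -2.627]
contact_force: [-1.1, 0.2, -0.9]
opening: 0.0285
t 13.72 at [0.5689 0.2131 0.1349] ang 65.5 F [-1.1  0.2 -0.9] open 0.0285 | shift [-0.0001  0.     -0.0012] turn -0.0
```

```bash
python3 -m jog '[0,0,0,5, 0,0,0,10, 0,0,0,15, 0,0,0,20, 0,0,0,25, 0,0,0,30, 0,0,0,35, 0,0,0,40]'
cat > ang.py <<'E'
from h import *
np.set_printoptions(precision=1,suppress=True)
goto(G(49,95.3),-24.5); print(env.state()["wrist_torque"])
k3=np.array([0,0,1.]);tt=np.pi/6;u=np.cos(tt)*L-np.sin(tt)*k3;v=np.cross(k3,L);W=np.sin(tt)*L+np.cos(tt)*k3
o=O+u*.003
# bench-free measure: ear detections on the ear plane, per camera
for n in("top","side","wrist"):
    im,c=snap(n); save(im,"a_%s.png"%n)
    for d in spotter.landmark_of("cover_ear",n)+spotter.landmark_of("claw_a",n):
        P,r=ray(n,d["xy"],c); p=P+r*((o+W*.003-P)@W)/(r@W)-o
        if .02<np.linalg.norm(p)<.05: print(n,np.round(d["xy"],1),round(d["confidence"],2),"r",np.linalg.norm(p)*1e3,"angle from slope line",np.degrees(np.arctan2(p@v,p@u)))
    for d in spotter.landmark_of("bar",n)[:3]: print(n,"bar",np.round(d["xy"],1),round(d["confidence"],2),proj(n,o+W*.094,c))
E
python3 ang.py
```

```text
time: 14.38
ee_pos: [0.5704, 0.2138, 0.1365]
tool_rot: [1.565, 1.567, 0.436]
contact_force: [1.1, 0.9, 6.0]
opening: 0.0281
t 14.38 at [0.6 0.2 0.1] ang 25.3 F [1.1 0.9 6. ] open 0.0281 | shift [ 0. -0. -0.] turn 49.8
[ 0.2 -0.4  0.4]
top [214.3 225.7] 0.67 r 31.91707227429004 angle from slope line -96.35421338194863
top [216.8 242.3] 0.97 r 29.943550942244862 angle from slope line 179.48252619005615
top bar [346.5 276.1] 0.85 [181.7 229.4]
top bar [181.5 229.2] 0.84 [181.7 229.4]
top bar [391.9 235.1] 0.62 [181.7 229.4]
side [238.5 175.4] 0.61 r 31.738221818363012 angle from slope line -60.82919327065477
side bar [271.6 296.4] 0.96 [228.2 138.7]
side bar [209.4 286.7] 0.91 [228.2 138.7]
side bar [228.5 138.7] 0.88 [228.2 138.7]
wrist [263.1 211.4] 0.3 r 41.726651498083925 angle from slope line -1.3711096525914697
wrist [184.4 293.8] 0.96 r 44.40664227183482 angle from slope line -177.05242016793585
wrist [264.1 207.2] 0.66 r 44.553350236998845 angle from slope line 0.9899103542793467
wrist bar [275.3 261.4] 0.68 [270.1 263.4]
```

```bash
python3 -m jog '[-0.001,0,0,5, -0.002,0,0,10, -0.002,0,0,15, -0.002,0,0,20, -0.002,0,0,25, -0.002,0,0,30, -0.002,0,0,35, -0.002,0,0,40]'; python3 ang.py | grep -v bar
python3 - <<'E'
import cv2,numpy as np
a=cv2.imread("pics/a_side.png")[110:210,180:270];b=cv2.imread("pics/a_wrist.png")[130:340,150:400];c=cv2.imread("pics/a_top.png")[205:265,160:240]
cv2.imwrite("pics/t2.png",np.hstack([cv2.resize(a,(270,300),interpolation=2),cv2.resize(b,(357,300)),]))
cv2.imwrite("pics/t2top.png",cv2.resize(c,None,fx=5,fy=5,interpolation=2))
E
```

```text
time: 15.65
ee_pos: [0.5703, 0.2142, 0.1385]
tool_rot: [2.377, 1.567, 0.552]
contact_force: [0.7, 2.5, 4.3]
opening: 0.0284
t 15.65 at [0.6 0.2 0.1] ang -14.6 F [0.7 2.5 4.3] open 0.0284 | shift [ 0. -0.  0.] turn 9.9
[ 0.3 -0.3  0.2]
top [217.4 230.4] 0.86 r 30.508069408603358 angle from slope line -125.14139215138296
top [219.4 238.4] 0.59 r 33.88325225608292 angle from slope line -162.19876493067292
side [237. 177.] 0.65 r 29.360952138859137 angle from slope line -103.15270707043398
side [224.8 173.4] 0.7 r 24.898707111080633 angle from slope line 23.006639289292945
side [232.1 172.6] 0.56 r 43.796657248144015 angle from slope line -6.193114691036499
wrist [286.3 305.1] 0.8 r 32.88034918577349 angle from slope line -138.70875885706965
wrist [270.8 216.7] 0.93 r 40.78649988173951 angle from slope line 0.5294716517883931
wrist [253.3 325.6] 0.71 r 43.955924496781314 angle from slope line 179.28106718290206
```

```bash
python3 -m jog '[-0.003,0,0,2, -0.003,0,0,4, -0.003,0,0,6, -0.003,0,0,8, -0.003,0,0,10, -0.003,0,0,10, -0.003,0,0,10, -0.003,0,0,10]' 0.55 20; python3 ang.py | grep -v bar
```

```text
time: 16.92
ee_pos: [0.5684, 0.2123, 0.1398]
tool_rot: [-0.429, 1.569, -2.426]
contact_force: [-0.7, -0.6, -1.1]
opening: 0.0192
t 16.92 at [0.6 0.2 0.1] ang -24.5 F [-0.7 -0.6 -1.1] open 0.0192 | shift [ 0. -0. -0.] turn 0.0
[-0.2  0.1  0. ]
top [218.1 236.6] 0.98 r 29.64004904640608 angle from slope line -154.46075529757877
top [215.9 241.1] 0.9 r 26.21748500594019 angle from slope line -177.20288632928816
top [194.  230.5] 0.62 r 47.371015639895745 angle from slope line -0.9000400969581458
wrist [275.4 324.4] 0.71 r 43.85374121665021 angle from slope line -178.53268640769696
wrist [274.5 214.7] 0.65 r 41.28224777467159 angle from slope line -0.6258654865228276
```

```bash
python3 -m jog '[0,0,0,0, 0,0,0,1, 0,0,0,2, 0,0,0,3, 0,0,0,3, 0,0,0,3, 0,0,0,3, 0,0,0,3]' 0.68 20; python3 -m jog '[0,0,0,0, 0,0,0,0, 0,0,0,0, 0,0,0,0, 0,0,0,0, 0,0,0,0, 0,0,0,0, 0,0,0,0]' 1 20; python3 ang.py
```

```text
time: 18.18
ee_pos: [0.5691, 0.2133, 0.1404]
tool_rot: [2.51, 1.571, 0.46]
contact_force: [-0.2, 0.9, 1.2]
opening: 0.0138
time: 18.85
ee_pos: [0.5691, 0.2134, 0.1403]
tool_rot: [2.954, 1.571, 0.904]
contact_force: [-0.4, 2.0, 1.7]
opening: 0.0123
t 18.85 at [0.6 0.2 0.1] ang -27.5 F [-0.4  2.   1.7] open 0.0123 | shift [ 0. -0. -0.] turn -3.0
[0.4 0.1 0.2]
top [216.2 245. ] 0.76 r 32.12007236490271 angle from slope line 168.49111745129247
top [218.5 237.7] 0.95 r 31.059113525697295 angle from slope line -159.4456574764845
top bar [181.6 228.4] 0.91 [181.7 229.4]
top bar [389.5 231.7] 0.91 [181.7 229.4]
top bar [345.3 277.7] 0.52 [181.7 229.4]
side [221.8 172.2] 0.88 r 40.14846945689682 angle from slope line 30.688838046129472
side bar [209.  285.1] 0.7 [228.2 138.7]
side bar [273.2 295.2] 0.69 [228.2 138.7]
side bar [229.3 140.3] 0.66 [228.2 138.7]
wrist [282.9 308.5] 0.93 r 31.693034558526644 angle from slope line -174.57646766051394
wrist [274.9 214.7] 0.19 r 41.52157930052865 angle from slope line -0.3481761940792293
wrist [274.5 214.4] 0.64 r 41.77497203808301 angle from slope line 0.06855907112958409
wrist [279.9 326.1] 0.6 r 45.078593689075 angle from slope line -179.88646957454677
wrist bar [275.6 263. ] 0.81 [272.9 261.9]
```

```bash
python3 -m jog '[0,0,0,1, 0,0,0,2, 0,0,0,3, 0,0,0,4, 0,0,0,5, 0,0,0,5, 0,0,0,5, 0,0,0,5]'; python3 -c "
from h import *
goto(G(49,95.3),-24.5);print(env.state()['wrist_torque'],env.state()['opening'])"
```

```text
time: 20.12
ee_pos: [0.5693, 0.2134, 0.1405]
tool_rot: [2.313, 1.57, 0.175]
contact_force: [1.1, 4.1, 6.3]
opening: 0.0119
t 20.12 at [0.5693 0.2134 0.1405] ang -32.5 F [1.1 4.1 6.3] open 0.0119 | shift [ 0.0055 -0.0014  0.0001] turn -8.0
[0.57362272 0.04096875 0.85485766] 0.011850439387892575
```

Torque about the vertical rose from 0.2 to 0.85 N m, so the stop is met. Releasing and backing off.

```bash
python3 -m jog '[0,0,0,0, 0,0,0,0, 0,0,0,0, 0,0,0,0, -0.02,0,0,0, -0.05,0,0,0, -0.08,0,0,0, -0.11,0,0,0]' 0.2 20; python3 ang.py
python3 - <<'E'
import cv2,numpy as np
a=cv2.imread("pics/a_side.png")[110:210,180:270];b=cv2.imread("pics/a_wrist.png")[120:350,150:400];c=cv2.imread("pics/a_top.png")[205:265,160:240]
r=np.hstack([cv2.resize(a,(270,300),interpolation=2),cv2.resize(c,(400,300),interpolation=2)])
cv2.imwrite("pics/fin.png",np.vstack([r,np.hstack([cv2.resize(b,(326,300),interpolation=2),cv2.resize(cv2.imread("pics/a_top.png"),(344,300))])]))
E
```

```text
time: 20.78
ee_pos: [0.5687, 0.2125, 0.2511]
tool_rot: [-0.201, 1.569, -2.34]
contact_force: [0.5, 0.2, 0.1]
opening: 0.0342
t 20.78 at [0.6 0.2 0.3] ang -32.6 F [0.5 0.2 0.1] open 0.0342 | shift [ 0.1 -0.  -0. ] turn -8.1
[-0. -0. -0.]
top [217.9 240.9] 0.94 r 31.43600232364819 angle from slope line -173.20726699373293
top [216.9 242.7] 0.56 r 30.682337060676637 angle from slope line 178.1537982170979
top bar [180.8 229.9] 0.62 [181.7 229.4]
top bar [344.6 279.1] 0.57 [181.7 229.4]
side [219.2 172.8] 0.58 r 33.609719755172115 angle from slope line 46.7102498621558
side bar [271.9 293.7] 0.72 [228.2 138.7]
side bar [228.1 139.2] 0.64 [228.2 138.7]
side bar [209.5 285.5] 0.56 [228.2 138.7]
wrist [286.  246.8] 0.86 r 30.8452556943558 angle from slope line -177.17148414556513
wrist [286.3 259.6] 0.76 r 44.2657753149893 angle from slope line -179.82746591197335
wrist bar [277.2 195.1] 0.7 [274.8 198.7]
```

View pics/fin.png

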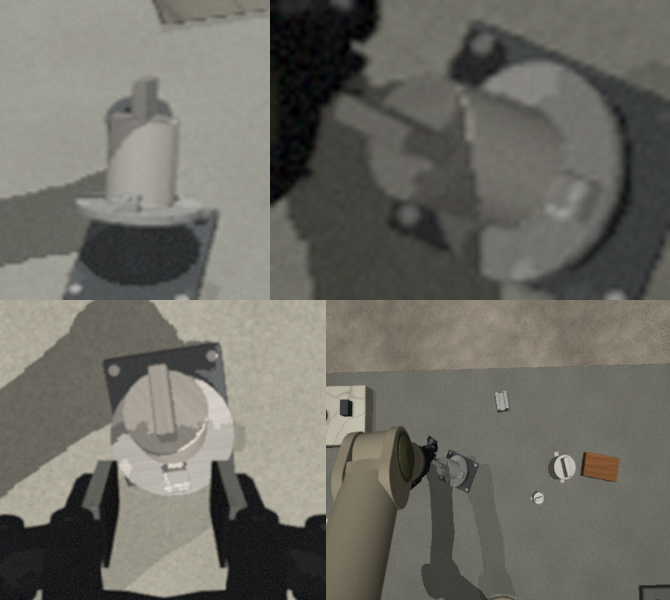

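The final pictures show the bar along the slope line, the ear at the high-side claw, and the bystanders where they were. I'll check the bar's angle numerically.

Run:
```python
from h import *
c=cam("wrist")
k3=np.array([0,0,1.]);tt=np.pi/6;u=np.cos(tt)*L-np.sin(tt)*k3;v=np.cross(k3,L);W=np.sin(tt)*L+np.cos(tt)*k3
f=lambda x,y:(150+x*250/326,120+(y-300)*230/300)
im=cv2.imread("pics/a_wrist.png")
def pt(uv,w):
    P,r=ray("wrist",uv,c);p=P+r*((O+W*w-P)@W)/(r@W)-O;return np.array([p@u,p@v])*1e3
a,b=pt(f(158,365),.102),pt(f(166,438),.102);d=a-b
print(a,b,np.linalg.norm(d),"bar ang from slope",np.degrees(np.arctan2(d[1],d[0])))
for n,q in(("claw inner/ear",f(176,467)),("claw",f(178,482))): print(n,pt(q,.0135),pt(q,.003))
g=cv2.cvtColor(im,cv2.COLOR_BGR2GRAY)[160:235,255:295]
ls=cv2.createLineSegmentDetector().detect(g)[0]
for l in ls[:,0]:
    p,q=l[:2]+[255,160],l[2:]+[255,160]; a,b=pt(p,.102),pt(q,.102); 
    if np.linalg.norm(a-b)>18: d=a-b; print(p,q,np.linalg.norm(d),np.degrees(np.arctan(d[1]/d[0])))
```

```text
[24.9731817  -0.84372129] [-20.25417092  -0.18771775] 45.232109902043796 bar ang from slope -0.8309926735572103
claw inner/ear [-29.6865736   -1.13961082] [-28.71489721  -0.81868463]
claw [-41.63551866  -1.21422325] [-41.04073794  -0.89565049]
[279.96751213 176.79469109] [284.90497589 213.2225914 ] 29.5429055440292 0.21727757805031012
[282.39316559 219.47452927] [276.08125877 173.06294918] 37.63404972238845 0.38909463917694503
[267.32000351 219.32278824] [262.63964939 179.4319458 ] 32.254791498268105 -0.005808902867467089
[267.46527863 195.69646835] [270.03732109 219.43866348] 18.90523654478267 -0.6468457445238852
```

```bash
python3 -c "
from h import *
print(job.sign_off(),env.state()['time'])"
```

```text
the job is handed in; nothing more can be done
the job is handed in; nothing more can be done
```

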